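# Zero the comparator and lock its feed screw

### The arm

A 6-joint arm with a two-finger parallel gripper is mounted at the origin on the work surface. World frame = base frame: x ahead of the robot, y to its left, z up, the work surface at z = 0. Lengths are in m, angles in rad, forces in N, time in s.
With the tool pointing down it reaches from about 0.3 to 0.775 m from the base axis. Payload 14.6 kg.
Tool frame: the origin (TCP) lies at the very end of the fingers, on their centre line; the grasp point (between the pads) lies 19 mm behind it; z points along the fingers, x is the direction in which the jaws open and shut, and the axes are right-handed (so a half turn about z gives the same grasp; the last joint's range is limited). The gripper opens to 94 mm and grips with 3 to 60 N. Pads are 16 mm wide; open, the fingers measure 119 mm over their backs; the gripper's body (75 mm by 177 mm) begins 78 mm behind the grasp point.
Start: joints at [1.089, 0.3, 1.521, -0, 1.321, -0.067], TCP at [0.222, 0.503, 0.171] pointing down, gripper open.
Joint ranges: [-3.03, 3.03], [-0.79, 2.21], [0.23, 2.52], [-1.04, 4.18], [0, 3.07], [-2.55, 2.55]. Speed limits (rad/s): [2.22, 2.22, 2.57, 3.14, 3.14, 3.14].

### API

Orientations are given as a rotation vector (axis times angle).
In Python, from station import env gives the robot as it stands.
- The arm moves only by the shell command python3 -m crank 'ROWS' [FORCE]. ROWS is a JSON object of lists of equal length, an entry for each row: "xyz": the shift along the tool's x, y, z in mm, a list of three; "rotation": the turn, a rotation vector about the tool's x, y, z in rad, a list of three; "claw": the finger opening in mm, from 0 to 94. A call has 1 to 5 rows; each row is the pose to reach, as a shift and turn from the pose measured when the call began, along the tool's axes at that moment; what a row does not reach only later rows make up. A row lasts 1/10 s, in which the tool goes at most 50 mm and 8.59 degrees, less where a joint would pass 70% of its speed; a pose out of reach is approached as far as the arm can. A call with a gripper value outside its range is refused whole. The fingers move at their own pace and stop on an object; FORCE is the grip in N (left out, the last holds). Time passes only in rows, so rows that repeat a pose let the fingers close. It gives the time, the measured TCP pose, the force and the opening at its end, in the units of the state.
- env.state(): the state, without advancing time (a new reading comes with each control period).
- env.grab_frame(name): name is "side" or "top"; returns (picture, depth): 384x512x3 uint8, red, green, blue; 384x512 float32, m along the optical axis (not along the pixel's ray), 0 where there is no reading.
- env.camera_params(name): a dict with "vertical_fov" (degrees; the focal length in pixels is half the picture's height over the tangent of half this angle, whatever the lens; pixels are square), "cx", "cy" (the principal point, pixels), "position" and "orientation" of the camera in the world. Camera axes: x right, y down, z forward; pixel columns grow to the right and rows downward; lengths in m; the calibration is good to about 2 mm. A picture is of the moment at which its call begins. camera_params takes no time and is no camera call.
- env.job_done(): hands the job in, once; it reports no verdict.
Trained networks look in the newest picture that a camera, given by its name, has taken for a name from the list of things; names that differ only in an ending like _2 or _b are one class to them, and where a whole thing is asked for, a point or a joint stands for the part that bears it (a point fixed in the world has none). Each returns a list of dicts, best first, with "p" (0 to 1); they miss things now and then, are a little off and sometimes report something else, mostly with a low value. They report only what shows in the picture. A call takes as long as a camera call.
- env.regions_of(camera, label): "pixels" (384x512 bool, what is visible of it) and "uv" ([column, row] in pixels, amid what is visible of it).
The state is a dict: "clock": time; "q": joint angles; "qvel": joint speeds; "effort": joint torques, N m; "tool_pos": TCP position; "tool_rot": TCP orientation; "ft_force": force on the tool from outside, world axes, zero at the start; "moment": the same for the moment, N m; "gripper_width": opening from 0.0 (shut) to 1.0 (fully open).
Only numpy, scipy, OpenCV 4.12 (cv2) and the standard library are available. Lean on these libraries where they do the work, as an engineer would, in place of code of your own. Each camera call takes 0.05 s, during which the arm holds its last target. There are 200 camera calls.

### The job

Zero the inclined dial comparator on the master that is strapped in its V-block: turn the adjusting screw (the small knurled head at the top) clockwise until the needle stands on the long zero mark of the dial. Then, holding that setting, turn the larger knurled lock nut below the head clockwise until it is hard down on its boss, with the needle still on zero. Leave the other things on the bench where they are.

Things in the scene. Friction and masses are not known exactly. Their poses are not given: they have to be found in the camera images.
- gauge: grey inclined comparator, fixed to the bench: base plate 200 x 210 x 18 mm, on it a steel table sloping up at 30 deg away from the operator. Origin on the bench below the table's middle; x horizontal, away from the operator; y left; z up. Column, indicator, screw and nut stand square to the slope: their line leans 30 deg from vertical, top towards the operator, along gauge (-0.5, 0, 0.866)
- screw_head (a point): middle of the adjusting screw's knurled round head, 22 mm across, 14 mm tall, slotted on top, highest part of the gauge; at gauge (-41, 62, 246) mm. z is the screw's axis, out of the slope; turns with the screw. Between head and nut are 22 mm of bare 12 mm thread
- adj_screw (a joint): turn of the adjusting screw, rad, growing clockwise as seen looking down onto its head; 0 = needle on zero. Starts 0.6 to 1.3 rad short of 0 (negative). Its stiff thread (0.1 N m) holds it wherever it is left, and turning the nut does not carry it along. Pitch 1 mm: no visible shift along the axis
- nut_mid (a point): middle of the lock nut, a knurled round steel nut 34 mm across, 12 mm thick, four dark spanner slots on top; on the screw's axis 35 mm below the head's middle, at gauge (-24, 62, 216) mm. z is the screw's axis; turns with the nut
- boss_foot (a point): where the screw's axis meets the top of the bracket that reaches left from the column's top, 24 mm below the nut's middle. The threaded boss, 24 mm across, rises 18 mm from here to the nut, so fingers may reach 16 mm past the nut on both sides. Nothing else rises more than 3 mm above this level (square to the slope)
- lock_nut (a joint): turn of the lock nut, rad, growing clockwise as seen looking down onto it; 0 = hard down on the boss, where it stops. Starts slack at -1.3 to -0.8; turns easily (0.03 N m) and stays where it is left
- needle (a joint): angle of the dial's black needle from the zero mark, rad, growing clockwise; 0 = on zero. It follows the adjusting screw one to one, the same way round (dial of 1 mm per turn, 50 divisions of 0.126 rad).
- dial_centre (a point): middle of the indicator's white dial, 65 mm across inside a dark rim, square to the same leaning line: it faces up and towards the operator. The zero mark is the one thick long mark, on the uphill side of the dial next to the column (gauge +x)
- needle_tip (a point): tip of the needle, 26 mm from the dial's middle
- tweezers: steel tweezers 120 mm long, lying flat in front of the gauge; not part of the job. Origin: middle of its underside
- screwdriver: thin steel watchmaker's screwdriver 110 mm long, lying beside the gauge; not part of the job. Origin: middle of its underside
- movement_holder: round black and grey holder 68 mm across, 32 mm high, with two jaws on top; not part of the job. Origin: middle of its underside
- dust_cover: clear round dust cover 72 mm across with a black knob, 55 mm high; not part of the job. Origin: middle of its underside
- loupe: black eye loupe 38 mm across, 34 mm high; not part of the job. Origin: middle of its underside
- oil_cups: dark block 95 x 34 mm, 18 mm high, with four oil cups; not part of the job. Origin: middle of its underside
- spare_master: plain steel roller 24 mm across, 46 mm high, standing on the ledge on the right of the gauge's base plate; not part of the job. Origin: middle of its underside

How it is judged:
By the outcome, as a careful person would: the job done as asked, in the order asked, and still so for the second after the job is handed in, with the robot touching nothing.
It also fails if it takes over 42 s, if anything falls off the work surface, if the arm or the gripper's body presses on something with over 40 N, if the wrist force passes 120 N, or if a joint passes its speed limit or range.

## Working session

There is one attempt and no reset: what is moved stays moved. The work goes in short steps, Python scripts to look and compute and a shell command to move; the robot and the scene stay as the last step left them, time stands still between calls to the robot, and variables do not carry over. Pictures are saved under pics/ and viewed, about 8 in all and at most 12, crops included, and the job is handed in when it is done.

```bash
ls; mkdir -p pics; cat > h.py <<'E'
import numpy as np, cv2
from scipy.spatial.transform import Rotation as R
from station import env
def cam(n):
    p=env.camera_params(n); f=192/np.tan(np.radians(p['vertical_fov'])/2)
    o=np.array(p['orientation'],float)
    M=o if o.shape==(3,3) else (R.from_rotvec(o) if o.size==3 else R.from_quat(o)).as_matrix()
    return f,p['cx'],p['cy'],np.array(p['position']),M
def unproj(n,uv,z):
    f,cx,cy,t,M=cam(n); uv=np.atleast_2d(uv)
    c=np.c_[(uv[:,0]-cx)/f,(uv[:,1]-cy)/f,np.ones(len(uv))]*np.reshape(z,(-1,1))
    return c@M.T+t
def proj(n,P):
    f,cx,cy,t,M=cam(n); c=(np.atleast_2d(P)-t)@M
    return np.c_[f*c[:,0]/c[:,2]+cx,f*c[:,1]/c[:,2]+cy]
E
python3 - <<'E'
from h import *
print(env.state())
ims=[]
for n in('side','top'):
    print(env.camera_params(n))
    im,d=env.grab_frame(n); ims.append(im); np.save(f'pics/d_{n}.npy',d)
    cv2.imwrite(f'pics/{n}0.png',im[:,:,::-1])
    for l in('screw_head','nut_mid','dial_centre','gauge'):
        for r in env.regions_of(n,l)[:2]:
            m=r['pixels']&(d>0)
            P=unproj(n,np.argwhere(m)[:,::-1],d[m])
            print(n,l,r['p'],r['uv'],m.sum(),P.mean(0).round(4),np.median(P,0).round(4),P.min(0).round(3),P.max(0).round(3))
cv2.imwrite('pics/a.png',np.vstack(ims)[:,:,::-1][:, :])
E
```

```text
pics
{'clock': 0.0, 'q': array([ 1.08937679e+00,  3.00454054e-01,  1.52154547e+00,  1.12612929e-05,
        1.32073081e+00, -6.66028269e-02]), 'qvel': array([6.61161603e-04, 8.84863753e-05, 5.32168375e-04, 4.94096830e-05,
       7.89976864e-04, 8.73164941e-04]), 'effort': array([ 1.91953179e-03, -5.31814027e+01, -3.52734232e+01,  7.09295855e-02,
        2.43754615e-02, -9.26822872e-05]), 'tool_pos': array([0.22152655, 0.50309244, 0.17091078]), 'tool_rot': array([ 2.63082420e+00,  1.71607919e+00, -1.56655799e-03]), 'ft_force': array([ 0.25157798, -0.44128506,  0.34939903]), 'moment': array([-0.0110498 , -0.03091664, -0.02643891]), 'gripper_width': 0.9992984887215142}
{'vertical_fov': 52.402466900135714, 'cx': 253.1474525673102, 'cy': 188.40497600627864, 'position': array([ 0.46034005, -0.69621757,  0.58882802]), 'orientation': array([-2.13670792,  0.1374589 , -0.06618282])}
side screw_head 0.73 [265.0, 163.5] 171 [ 0.5635 -0.0391  0.2164] [ 0.563  -0.0483  0.2205] [ 0.546 -0.057 -0.   ] [0.653 0.374 0.23 ]
side screw_head 0.63 [255.6, 153.8] 178 [ 0.5511 -0.0198  0.233 ] [ 0.5493 -0.0
[... 1025 characters left out ...]
045  0.229] [ 0.559 -0.027  0.26 ]
top screw_head 0.48 [199.5, 237.2] 514 [0.4364 0.0921 0.0143] [0.4356 0.0915 0.0135] [0.391 0.076 0.004] [0.484 0.11  0.027]
top nut_mid 0.43 [246.2, 172.3] 139 [ 0.5633 -0.0393  0.2229] [ 0.5629 -0.0404  0.2247] [ 0.548 -0.055 -0.003] [ 0.604 -0.008  0.248]
top nut_mid 0.21 [283.0, 183.3] 6534 [ 0.5537 -0.1271  0.0909] [ 0.5543 -0.1231  0.0888] [ 0.449 -0.252 -0.002] [ 0.667 -0.015  0.26 ]
top dial_centre 0.86 [283.3, 183.8] 6716 [ 0.5535 -0.1279  0.0895] [ 0.5535 -0.1251  0.0854] [ 0.449 -0.252 -0.003] [ 0.687 -0.015  0.26 ]
top gauge 0.67 [283.4, 187.6] 6569 [ 0.5526 -0.1284  0.0898] [ 0.5529 -0.1252  0.0854] [ 0.449 -0.251 -0.003] [ 0.657 -0.017  0.26 ]
```

```bash
python3 - <<'E'
from h import *
s=cv2.imread('pics/side0.png');t=cv2.imread('pics/top0.png')
rz=lambda a:cv2.resize(a,(400,300),interpolation=cv2.INTER_CUBIC)
cv2.imwrite('pics/v1.png',np.vstack([np.hstack([rz(s),rz(t)]),np.hstack([rz(s[130:250,210:370]),rz(t[130:250,205:365])])]))
E
```

```text
(no output)
```

View pics/v1.png

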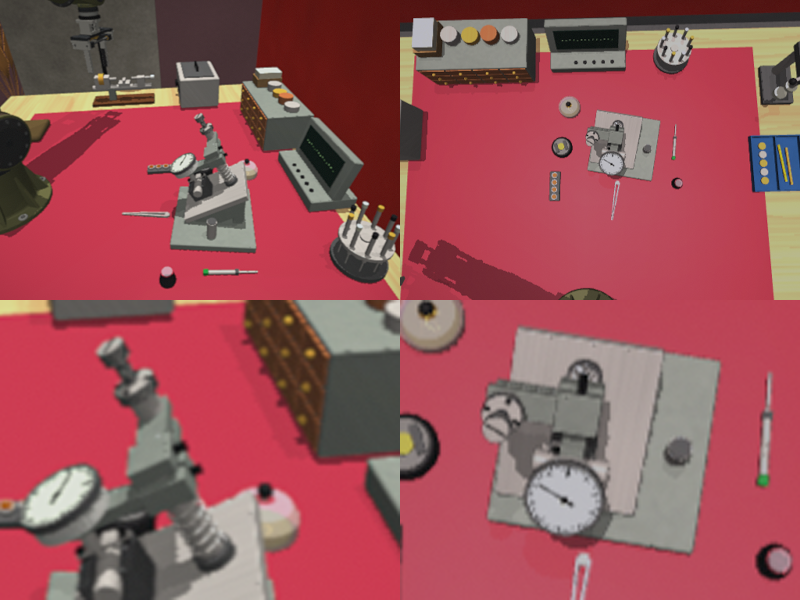

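```bash
python3 - <<'E'
from h import *
ims={n:cv2.imread(f'pics/{n}0.png') for n in('side','top')}
# base plate: by colour (not red) and height
for n in('side','top'):
    d=np.load(f'pics/d_{n}.npy'); f,cx,cy,t,M=cam(n)
    uv=np.argwhere(d>0)[:,::-1]; P=unproj(n,uv,d[d>0]); c=ims[n][d>0].astype(int)
    k=(P[:,2]>.008)&(P[:,2]<.03)&(abs(P[:,0]-.56)<.15)&(abs(P[:,1]+.14)<.13)&(c[:,2]-c[:,1]<40)&(c.mean(1)>90)
    r=cv2.minAreaRect((P[k,:2]*1000).astype(np.float32)); print(n,k.sum(),r,np.median(P[k,2]))
    # corners by mask in image, unprojected on z=.018
    m=np.zeros(d.shape,np.uint8); m[uv[k,1],uv[k,0]]=1
    # head/nut: points near, above .2
    for lo,hi in((.24,.27),(.2,.235)):
        k=(P[:,2]>lo)&(P[:,2]<hi)&(abs(P[:,0]-.55)<.04)&(abs(P[:,1]+.04)<.03)
        print(' z',lo,hi,k.sum(),P[k].mean(0).round(4),P[k].min(0).round(4),P[k].max(0).round(4))
E
```

```text
side 3496 ((538.2847900390625, -127.12019348144531), (211.81326293945312, 259.0711364746094), 79.14073181152344) 0.018130281813222238
 z 0.24 0.27 117 [ 0.5451 -0.0398  0.2499] [ 0.5329 -0.0469  0.2401] [ 0.5579 -0.0244  0.2582]
 z 0.2 0.235 298 [ 0.5647 -0.0462  0.2168] [ 0.5456 -0.0698  0.2   ] [ 0.5874 -0.0236  0.2348]
top 2137 ((523.4468994140625, -156.87881469726562), (185.6448974609375, 281.819091796875), 29.38693618774414) 0.01819405423273701
 z 0.24 0.27 119 [ 0.5413 -0.0357  0.2519] [ 0.5294 -0.0469  0.2437] [ 0.5545 -0.0249  0.26  ]
 z 0.2 0.235 182 [ 0.5654 -0.0417  0.2202] [ 0.5448 -0.0692  0.2   ] [ 0.584 -0.021  0.231]
```

```bash
cat >> h.py <<'E'
def ray_plane(n,uv,p0,nrm):
    f,cx,cy,t,M=cam(n); r=unproj(n,uv,1.)-t
    return t+r*(((p0-t)@nrm)/(r@nrm))[:,None]
E
python3 - <<'E'
from h import *
E3=np.array([0,0,1.])
c=ray_plane('top',[[333,154],[321.8,230.8],[240.2,218],[251.4,141.2]],np.array([0,0,.018]),E3); print(c.round(4))
ims={n:cv2.imread(f'pics/{n}0.png') for n in('side','top')}
for n in('top','side'):
    d=np.load(f'pics/d_{n}.npy'); uv=np.argwhere(d>0)[:,::-1]; P=unproj(n,uv,d[d>0]); c=ims[n][d>0].astype(int)
    k=(P[:,2]>.008)&(P[:,2]<.026)&(abs(P[:,0]-.56)<.15)&(abs(P[:,1]+.14)<.13)&(c[:,2]-c[:,1]<30)&(c.mean(1)>60)
    m=np.zeros(d.shape,np.uint8); m[uv[k,1],uv[k,0]]=1
    m=cv2.morphologyEx(m,cv2.MORPH_OPEN,np.ones((4,4)))
    nn,l,s,_=cv2.connectedComponentsWithStats(m); b=1+np.argmax(s[1:,4]); 
    q=np.argwhere(l==b)[:,::-1]; X=ray_plane(n,q.astype(float),np.array([0,0,.018]),E3)
    print(n,len(q),cv2.minAreaRect((X[:,:2]*1000).astype(np.float32)))
    # dial: white blob
    g=ims[n].astype(int); w=((g.min(2)>165)).astype(np.uint8)
    k=np.zeros(d.shape,bool); kk=(P[:,2]>.08)&(P[:,2]<.2)&(abs(P[:,0]-.53)<.06)&(abs(P[:,1]+.12)<.06); k[uv[kk,1],uv[kk,0]]=1
    w=cv2.morphologyEx(w&k.astype(np.uint8),cv2.MORPH_CLOSE,np.ones((5,5)))
    nn,l,s,_=cv2.connectedComponentsWithStats(w); b=1+np.argmax(s[1:,4])
    ct,_=cv2.findContours((l==b).astype(np.uint8),0,1); e=cv2.fitEllipse(cv2.convexHull(max(ct,key=len)))
    z=d[(l==b)&(d>0)]; uvd=np.argwhere((l==b)&(d>0))[:,::-1]; Pd=unproj(n,uvd,z)
    cen=Pd.mean(0); nrm=np.linalg.svd(Pd-cen)[2][2]
    print(n,'dial',s[b],e,cen.round(4),nrm.round(3))
E
```

```text
[[ 0.6444 -0.2546  0.018 ]
 [ 0.4496 -0.2186  0.018 ]
 [ 0.4856 -0.0155  0.018 ]
 [ 0.6826 -0.0469  0.018 ]]
top 1947 ((552.444580078125, -187.49903869628906), (103.44979095458984, 198.21385192871094), 79.36412811279297)
top dial [257 192  30  29 561] ((271.1390075683594, 203.4912109375), (30.85542869567871, 35.481937408447266), 12.626543998718262) [ 0.4963 -0.0905  0.1538] [-0.778  0.016 -0.629]
side 4233 ((568.6482543945312, -140.2130126953125), (213.35134887695312, 197.16159057617188), 79.2196044921875)
side dial [221 197  26  23 332] ((232.85455322265625, 207.91160583496094), (14.065044403076172, 31.29644775390625), 54.744205474853516) [ 0.4948 -0.0877  0.1553] [-0.491  0.091  0.866]
```

```bash
cat > geo.py <<'E'
from h import *
psi=-.185
G=R.from_euler('z',psi).as_matrix()@R.from_euler('y',-30,degrees=True).as_matrix() # slope frame: x uphill,y left,z axis
E
python3 - <<'E'
from geo import *
from scipy.optimize import least_squares
h0=np.array([.5465,-.037,.246])
def sdf(q,r,z0,z1):
    dr=np.hypot(q[:,0],q[:,1])-r; dz=np.maximum(z0-q[:,2],q[:,2]-z1)
    return np.where((dr>0)&(dz>0),np.hypot(dr,dz),np.maximum(dr,dz))
pts={}
for n in('top','side'):
    d=np.load(f'pics/d_{n}.npy'); P=unproj(n,np.argwhere(d>0)[:,::-1],d[d>0]); q=(P-h0)@G
    k=(np.hypot(q[:,0],q[:,1])<.022)&(q[:,2]>-.045)&(q[:,2]<.015); pts[n]=P[k]
def fit(Ps):
    def f(p):
        q=(Ps-p)@G
        s=np.minimum.reduce([sdf(q,.011,-.007,.007),sdf(q,.017,-.041,-.029),sdf(q,.006,-.03,0),sdf(q,.012,-.06,-.041)])
        return s
    return least_squares(f,h0,loss='soft_l1',f_scale=.001)
for k,Ps in [*pts.items(),('both',np.vstack(list(pts.values())))]:
    s=fit(Ps); print(k,len(Ps),s.x.round(4),np.median(abs(s.fun)))
head=s.x
# target tool pose: z=-axis
st=env.state(); Rt=R.from_rotvec(st['tool_rot'])
print('tool axes',Rt.as_matrix().round(2).tolist())
E
```

```text
top 271 [ 0.5422 -0.0351  0.2467] 0.000685088445238376
side 360 [ 0.5453 -0.0343  0.2468] 0.0005209731961357319
both 631 [ 0.5443 -0.0345  0.2472] 0.0008661189722907817
tool axes [[0.4, 0.92, -0.0], [0.92, -0.4, -0.0], [-0.0, -0.0, -1.0]]
```

```bash
cat > to.py <<'E'
# usage: to.py axial_mm(TCP rel. head mid along axis) theta [dx dy slope lateral mm]
import sys
from geo import *
a=[float(v) for v in sys.argv[1:]]+[0,0]
head=np.array([.5438,-.0347,.2468])
T=head+G@np.array([a[2],a[3],a[0]])/1000
Rn=np.c_[G[:,0],-G[:,1],-G[:,2]]@R.from_euler('z',a[1]).as_matrix()
st=env.state(); R0=R.from_rotvec(st['tool_rot']).as_matrix()
print('t',round(st['clock'],2),'xyz',(R0.T@(T-st['tool_pos'])*1000).round(1).tolist(),'rot',R.from_matrix(R0.T@Rn).as_rotvec().round(3).tolist(),
 'q',st['q'].round(2).tolist(),'F',np.array(st['ft_force']).round(1).tolist(),'M',np.array(st['moment']).round(2).tolist(),'grip',round(st['gripper_width']*94,1))
E
python3 to.py 90 -0.6
```

```text
t 0.5 xyz [-372.8, 467.9, -153.3] rot [-0.442, 0.303, 0.724] q [1.09, 0.3, 1.52, 0.0, 1.32, -0.07] F [0.6, -0.1, 0.0] M [0.03, 0.02, -0.01] grip 93.8
```

```bash
python3 -m crank '{"xyz":[[-50,60,-60],[-80,100,-100],[-120,150,-153],[-155,190,-153],[-190,235,-153]],"rotation":[[-0.06,0.04,0.1],[-0.12,0.08,0.2],[-0.19,0.13,0.3],[-0.25,0.17,0.41],[-0.31,0.21,0.5]],"claw":[94,94,94,80,80]}' 20; python3 to.py 90 -0.6
```

```text
clock: 1.0
tool_pos: [0.3189, 0.3144, 0.3011]
tool_rot: [2.801, 0.938, 0.518]
ft_force: [0.2, 0.6, 0.9]
gripper_width: 0.869
t 1.0 xyz [-65.0, 377.3, 52.5] rot [-0.131, 0.087, 0.219] q [0.9, -0.15, 1.76, -0.32, 1.33, 0.3] F [0.2, 0.6, 0.9] M [-0.04, 0.22, -0.02] grip 81.7
```

```bash
python3 -m crank '{"xyz":[[-8,47,7],[-16,94,13],[-25,141,20],[-33,188,26],[-41,235,33]],"rotation":[[-0.03,0.02,0.04],[-0.05,0.04,0.09],[-0.08,0.05,0.13],[-0.1,0.07,0.18],[-0.131,0.087,0.219]],"claw":[60,60,60,60,60]}'; python3 to.py 90 -0.6
```

```text
clock: 1.5
tool_pos: [0.4316, 0.0999, 0.3162]
tool_rot: [2.795, 0.586, 0.711]
ft_force: [1.1, -0.4, 0.5]
gripper_width: 0.637
t 1.5 xyz [5.0, 138.6, 37.8] rot [0.001, -0.002, -0.002] q [0.31, -0.34, 1.91, -0.27, 1.11, -0.04] F [1.1, -0.4, 0.5] M [-0.0, 0.22, -0.02] grip 59.9
```

```bash
python3 -m crank '{"xyz":[[-4,47,4],[-10,94,8],[-16,140,16],[-24,142,20],[-24,142,20]],"rotation":[[0,0,0],[0,0,0],[0,0,0],[0,0,0],[0,0,0]],"claw":[50,50,50,50,50]}'; python3 to.py 90 -0.6; python3 to.py 30 -0.6
```

```text
clock: 2.0
tool_pos: [0.4679, -0.0413, 0.3282]
tool_rot: [2.796, 0.581, 0.709]
ft_force: [1.0, 0.8, -0.2]
gripper_width: 0.53
t 2.0 xyz [30.4, -4.2, 17.2] rot [0.002, -0.0, -0.005] q [-0.16, -0.32, 1.87, -0.02, 1.06, -0.56] F [1.0, 0.8, -0.2] M [-0.01, 0.27, -0.04] grip 49.9
t 2.0 xyz [30.3, -4.3, 77.2] rot [0.002, -0.0, -0.005] q [-0.16, -0.32, 1.87, -0.02, 1.06, -0.56] F [1.0, 0.8, -0.2] M [-0.01, 0.27, -0.04] grip 49.9
```

```bash
python3 -m crank '{"xyz":[[30,-4,17],[30,-4,45],[30,-4,70],[30,-4,77],[30,-4,77]],"rotation":[[0,0,0],[0,0,0],[0,0,0],[0,0,0],[0,0,0]],"claw":[50,50,50,50,50]}'; python3 to.py -18 -0.6; python3 - <<'E'
from geo import *
o=[]
for n,(v,u) in (('side',(100,205)),('top',(140,205))):
    im,d=env.grab_frame(n); cv2.imwrite(f'pics/{n}1.png',im[:,:,::-1]); np.save(f'pics/d_{n}1.npy',d)
    o.append(cv2.resize(im[v:v+120,u:u+80,::-1],(400,600),interpolation=cv2.INTER_CUBIC))
cv2.imwrite('pics/v2.png',np.hstack(o))
E
```

```text
clock: 2.5
tool_pos: [0.5285, -0.0309, 0.2724]
tool_rot: [2.797, 0.584, 0.708]
ft_force: [-0.3, 0.8, 0.3]
gripper_width: 0.531
t 2.5 xyz [0.2, 1.2, 48.1] rot [0.0, 0.0, -0.003] q [-0.1, -0.14, 1.86, -0.05, 0.9, -0.49] F [-0.3, 0.8, 0.3] M [-0.0, 0.24, 0.03] grip 50.0
```

View pics/v2.png

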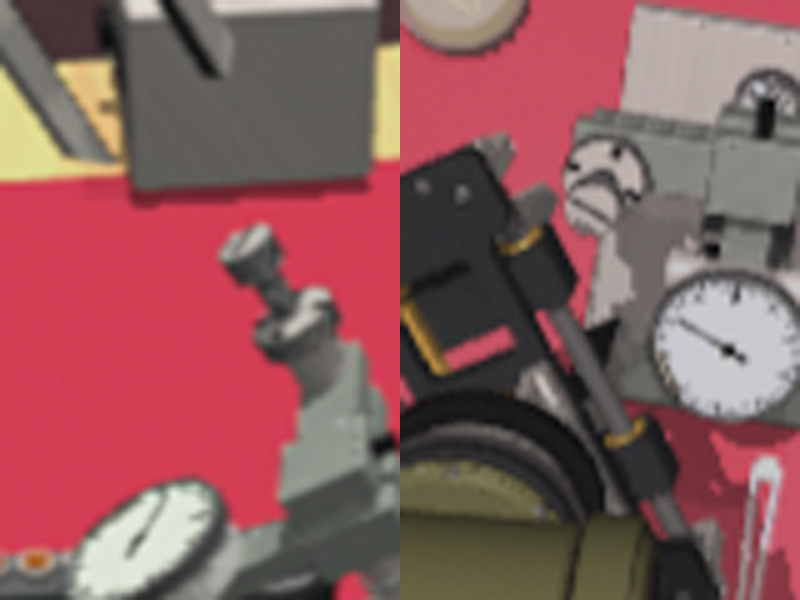

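```bash
python3 - <<'E'
from geo import *
st=env.state(); Rt=R.from_rotvec(st['tool_rot']).as_matrix(); p=st['tool_pos']
for n in('side','top'):
    print(n,'tcp,tips+-25x,back60', proj(n,np.array([p,p+Rt[:,0]*.025,p-Rt[:,0]*.025,p-Rt[:,2]*.06, [.5438,-.0347,.2468]])).round(1).tolist())
    d=np.load(f'pics/d_{n}1.npy'); uv=np.argwhere(d>0)[:,::-1]; P=unproj(n,uv,d[d>0]); q=(P-p)@Rt
    k=(abs(q[:,1])<.05)&(abs(q[:,0])<.09)&(q[:,2]>-.06)&(P[:,2]>.2)&(q[:,2]<.02)
    for a in range(-60,20,8):
        kk=k&(q[:,2]*1000>a)&(q[:,2]*1000<a+8)
        if kk.sum()>3: print(a,kk.sum(),(q[kk].min(0)*1000).round(),(q[kk].max(0)*1000).round())
E
```

```text
side tcp,tips+-25x,back60 [[246.2, 137.7], [256.2, 129.6], [236.2, 145.8], [229.2, 111.2], [254.5, 151.0]]
-60 79 [-37. -10. -60.] [ 37.  11. -52.]
-52 79 [-37. -11. -52.] [ 37.  11. -44.]
-44 60 [-37.  -9. -44.] [ 37.  10. -36.]
-36 15 [-29.  -6. -36.] [ 29.   9. -32.]
top tcp,tips+-25x,back60 [[240.7, 185.5], [234.8, 174.5], [246.5, 196.3], [236.3, 197.3], [242.9, 180.1]]
-60 27 [-39.  -1. -60.] [ 35.   9. -52.]
-52 29 [-36.  -4. -52.] [ 35.   9. -44.]
-44 23 [-40.  -5. -44.] [ 34.   9. -37.]
```

```bash
cat > tips.py <<'E'
from geo import *
st=env.state(); Rt=R.from_rotvec(st['tool_rot']).as_matrix(); p=st['tool_pos']
print(p.round(4),st['clock'])
for n in('side','top'):
    im,d=env.grab_frame(n); cv2.imwrite(f'pics/{n}2.png',im[:,:,::-1])
    uv=np.argwhere(d>0)[:,::-1]; P=unproj(n,uv,d[d>0]); q=(P-p)@Rt
    k=(abs(q[:,1])<.05)&(abs(q[:,0])<.1)&(P[:,2]>.2)&(q[:,2]<.06)&(q[:,2]>-.16)
    for a in range(-160,60,10):
        kk=k&(q[:,2]*1000>a)&(q[:,2]*1000<a+10)
        if kk.sum()>3: print(n,a,kk.sum(),(q[kk].min(0)*1000).round(),(q[kk].max(0)*1000).round())
E
python3 -m crank '{"xyz":[[0,0,0],[0,0,0],[0,0,0],[0,0,0]],"rotation":[[0,0,0],[0,0,0],[0,0,0],[0,0,0]],"claw":[30,30,30,30]}'; python3 tips.py
```

```text
clock: 3.0
tool_pos: [0.5287, -0.0316, 0.2745]
tool_rot: [2.795, 0.582, 0.712]
ft_force: [0.9, 0.5, 1.0]
gripper_width: 0.317
[ 0.5287 -0.0316  0.2745] 3.0
side -160 504 [ -86.  -36. -160.] [  86.   37. -150.]
side -150 757 [ -80.  -33. -150.] [  82.   37. -140.]
side -140 286 [ -80.  -33. -140.] [  80.   35. -130.]
side -130 125 [ -37.  -10. -130.] [  39.   15. -120.]
side -120 108 [ -27.   -9. -120.] [  29.   12. -110.]
side -110 112 [ -27.  -11. -110.] [  29.   12. -100.]
side -100 106 [ -27.   -9. -100.] [ 29.  12. -90.]
side -90 106 [-27.  -8. -90.] [ 28.  12. -80.]
side -80 102 [-27.  -8. -80.] [ 28.  12. -70.]
side -70 103 [-27.  -9. -70.] [ 28.  12. -60.]
side -60 98 [-27.  -8. -60.] [ 28.  13. -50.]
side -50 89 [-27.  -9. -50.] [ 28.  12. -40.]
side -40 29 [-22.  -9. -40.] [ 24.  10. -34.]
side 20 65 [-11.  -7.  24.] [10. 12. 30.]
side 30 48 [-11.   0.  30.] [11. 13. 39.]
side 40 26 [-5. -0. 42.] [ 7.  7. 50.]
side 50 32 [-5. -2. 50.] [ 6.  8. 60.]
top -160 564 [ -88.  -34. -160.] [  85.   34. -150.]
top -150 272 [ -81.  -23. -150.] [  79.   35. -140.]
top -140 50 [ -81.  -16. -140.] [  78.   34. -130.]
top -130 8 [ -23.   -7. -130.] [  35.   12. -120.]
top -120 6 [ -26.    6. -119.] [ -19.   10. -114.]
top -110 6 [ -19.    1. -108.] [ -17.    5. -100.]
top -100 5 [-17.  -2. -99.] [ 25.   3. -92.]
top -90 22 [-29.  -6. -87.] [ 26.  10. -80.]
top -80 33 [-28.  -8. -79.] [ 26.  10. -70.]
top -70 32 [-27.  -9. -70.] [ 25.  10. -60.]
top -60 30 [-29.  -2. -60.] [ 25.  10. -50.]
top -50 30 [-26.  -2. -50.] [ 25.  10. -40.]
top -40 6 [-24.   6. -39.] [ 18.  10. -37.]
top 20 101 [-14. -11.  21.] [ 9. 12. 29.]
top 30 16 [-8. -5. 30.] [10. 11. 39.]
top 50 54 [-18. -16.  51.] [13. 18. 60.]
```

```bash
python3 to.py -52 -0.6;  python3 -m crank '{"xyz":[[0,1,20],[0,1,40],[0,1,50],[0,1,50]],"rotation":[[0,0,0],[0,0,0],[0,0,0],[0,0,0]],"claw":[44,44,44,44]}'; python3 to.py -52 -0.6; python3 tips.py | grep -v -e '-1[0-9]0 '; python3 - <<'E'
import cv2,numpy as np
a=cv2.imread('pics/side2.png')[110:230,190:310];b=cv2.imread('pics/top2.png')[140:260,205:325]
cv2.imwrite('pics/v3.png',cv2.resize(np.hstack([a,b]),(800,400),interpolation=cv2.INTER_CUBIC))
E
```

```text
t 3.1 xyz [-0.7, -0.2, 83.5] rot [0.002, -0.002, -0.004] q [-0.11, -0.14, 1.86, -0.05, 0.91, -0.5] F [0.3, 0.5, 0.2] M [-0.0, 0.25, -0.01] grip 30.4
clock: 3.5
tool_pos: [0.5535, -0.0372, 0.2301]
tool_rot: [2.797, 0.582, 0.708]
ft_force: [-0.0, -0.5, -0.2]
gripper_width: 0.465
t 3.5 xyz [0.2, -0.8, 32.5] rot [0.001, 0.0, -0.004] q [-0.11, -0.05, 1.87, -0.05, 0.8, -0.5] F [-0.0, -0.5, -0.2] M [0.02, 0.2, 0.02] grip 43.8
[ 0.5535 -0.0372  0.2301] 3.5
side -90 96 [-34. -11. -90.] [ 35.  12. -80.]
side -80 94 [-34.  -9. -80.] [ 35.  11. -70.]
side -70 90 [-33.  -9. -70.] [ 35.  11. -60.]
side -60 89 [-33.  -7. -60.] [ 35.  12. -50.]
side -50 84 [-33.  -9. -50.] [ 34.  11. -40.]
side -40 24 [-27.  -7. -40.] [ 29.  10. -35.]
side -30 69 [-10.  -9. -27.] [ 12.  12. -20.]
side -20 45 [-10.  -1. -20.] [ 11.  11. -10.]
side -10 30 [ -5.  -1. -10.] [ 7.  8. -0.]
side 0 48 [-14. -12.   0.] [16. 13. 10.]
side 10 136 [-16. -17.  10.] [18. 19. 20.]
side 20 40 [-13.   1.  20.] [14. 17. 30.]
side 30 63 [-24.   5.  30.] [12. 50. 40.]
side 40 25 [-13.  -9.  40.] [21. 50. 44.]
top -90 7 [-32.  -2. -88.] [ 33.  10. -81.]
top -80 21 [-35.  -5. -80.] [ 33.  10. -71.]
top -70 23 [-35.  -5. -70.] [ 33.  10. -60.]
top -60 30 [-34.   1. -60.] [ 33.  10. -50.]
top -50 22 [-33.  -3. -50.] [ 32.  10. -40.]
top -40 6 [-26.  -3. -40.] [-23.  10. -37.]
top -30 47 [-12.   1. -29.] [ 10.  11. -21.]
top -20 13 [ -8.  -0. -19.] [  9.  11. -13.]
top 0 72 [-18.  -7.   5.] [15. 17. 10.]
top 10 53 [-15.  -7.  10.] [16. 17. 20.]
top 30 75 [-31.  -9.  33.] [17. 50. 40.]
top 40 7 [-14.  -0.  40.] [13. 48. 42.]
```

View pics/v3.png

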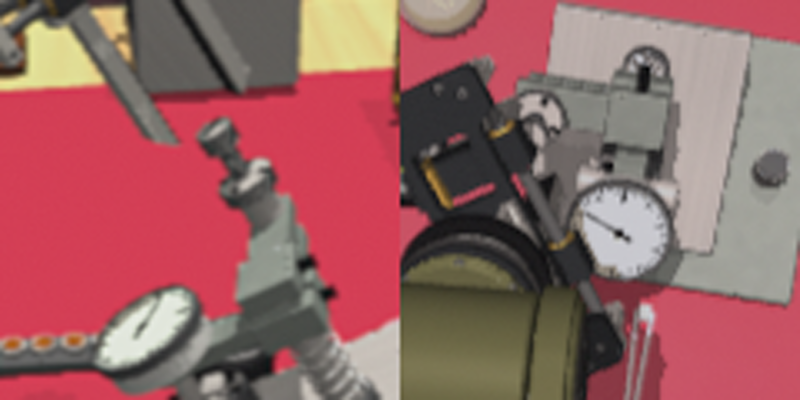

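```bash
python3 -m crank '{"xyz":[[0,0,12],[0,0,24],[0,0,32],[0,0,32]],"rotation":[[0,0,0],[0,0,0],[0,0,0],[0,0,0]],"claw":[44,44,44,44]}'; python3 to.py -52 -0.6
cat > dial.py <<'E'
import sys
from geo import *
C0=np.array([.4956,-.089,.1546])
def run(tag):
    out=[]
    for n in('side','top'):
        im,d=env.grab_frame(n); cv2.imwrite(f'pics/{n}_{tag}.png',im[:,:,::-1])
        out.append(meas(n,im[:,:,::-1]))
    cv2.imwrite(f'pics/dial_{tag}.png',np.hstack(out))
def meas(n,im):
    S=4 # px/mm, half 40mm
    def warp(C):
        src=[];
        for x,y in((-.04,.04),(.04,.04),(.04,-.04),(-.04,-.04)): src.append(proj(n,C+G@np.array([y,-x,0]))[0])
        H=cv2.getPerspectiveTransform(np.float32(src),np.float32([[0,0],[320,0],[320,320],[0,320]]))
        return cv2.warpPerspective(im,H,(320,320),flags=cv2.INTER_CUBIC)
    C=C0.copy()
    yy,xx=np.mgrid[:320,:320]
    for _ in range(3): # centre on the white disc
        w=cv2.cvtColor(warp(C),cv2.COLOR_BGR2HSV); m=((w[...,1]<60)&(w[...,2]>150)&(np.hypot(xx-160,yy-160)<150)).astype(np.uint8)
        m=cv2.morphologyEx(m,cv2.MORPH_CLOSE,np.ones((25,25))); m=cv2.morphologyEx(m,cv2.MORPH_OPEN,np.ones((41,41)))
        nn,l,s,cc=cv2.connectedComponentsWithStats(m); b=1+np.argmax(s[1:,4])
        ct,_=cv2.findContours((l==b).astype(np.uint8),0,1); e=cv2.fitEllipse(cv2.convexHull(max(ct,key=len)))
        C=C+G@np.array([-(e[0][1]-160)/S,-(e[0][0]-160)/S,0])/1000
    w=warp(C); g=cv2.cvtColor(w,cv2.COLOR_BGR2GRAY).astype(np.float32)
    th=np.radians(np.arange(-180,180,.5))
    def prof(r0,r1):
        rr=np.arange(r0,r1,.5)*S
        X=160+rr[:,None]*np.sin(th);Y=160-rr[:,None]*np.cos(th)
        p=cv2.remap(g,X.astype(np.float32),Y.astype(np.float32),1).mean(0); return np.median(p)-p
    def peak(p,lim):
        k=abs(th)<lim; i=np.argmax(np.where(k,p,-1e9)); k=abs(th-th[i])<.2; q=np.clip(p[k]-.4*p[i],0,None)
        return round(float((q*th[k]).sum()/q.sum()),3),round(float(p[i]),1)
    print(n,'centre',C.round(4),'ell',np.round(e[1],0),'zero',peak(prof(24,30),.35),'needle',peak(prof(9,20),2.2),'12-22',peak(prof(12,22),2.2))
    return w
if __name__=='__main__': run(sys.argv[1])
E
python3 dial.py a
```

```text
clock: 4.0
tool_pos: [0.5694, -0.0402, 0.2026]
tool_rot: [2.796, 0.583, 0.709]
ft_force: [0.4, -0.5, 0.3]
gripper_width: 0.469
t 4.0 xyz [-0.1, -0.9, 0.6] rot [0.001, -0.0, -0.004] q [-0.12, 0.01, 1.88, -0.05, 0.73, -0.5] F [0.4, -0.5, 0.3] M [-0.01, 0.25, -0.03] grip 44.1
side centre [ 0.4957 -0.0864  0.1544] ell [238. 257.] zero (-0.012, 36.9) needle (-1.444, 56.9) 12-22 (-1.418, 70.0)
top centre [ 0.4951 -0.0945  0.1549] ell [229. 257.] zero (-0.183, 54.2) needle (-1.588, 47.9) 12-22 (-1.539, 52.6)
```

View pics/dial_a.png

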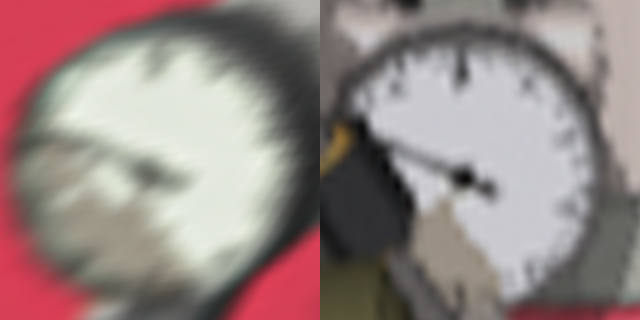

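```bash
python3 - <<'E'
from dial import *
o=[meas(n,cv2.imread(f'pics/{n}0.png')) for n in('side','top')]
o2=[meas(n,cv2.imread(f'pics/{n}1.png')) for n in('side','top')]
cv2.imwrite('pics/dial_0.png',np.vstack([np.hstack(o),np.hstack(o2)])[:600])
E
```

```text
side centre [ 0.494  -0.0836  0.1531] ell [255. 268.] zero (0.055, 48.2) needle (-1.177, 61.3) 12-22 (-1.181, 62.7)
top centre [ 0.4933 -0.0854  0.1529] ell [254. 296.] zero (0.144, 97.5) needle (-1.068, 64.6) 12-22 (-1.078, 69.1)
side centre [ 0.4942 -0.0842  0.1533] ell [257. 263.] zero (0.04, 48.3) needle (-1.209, 59.8) 12-22 (-1.208, 61.7)
top centre [ 0.4927 -0.0897  0.153 ] ell [258. 260.] zero (-0.017, 108.3) needle (-1.195, 63.6) 12-22 (-1.191, 67.0)
```

View pics/dial_0.png

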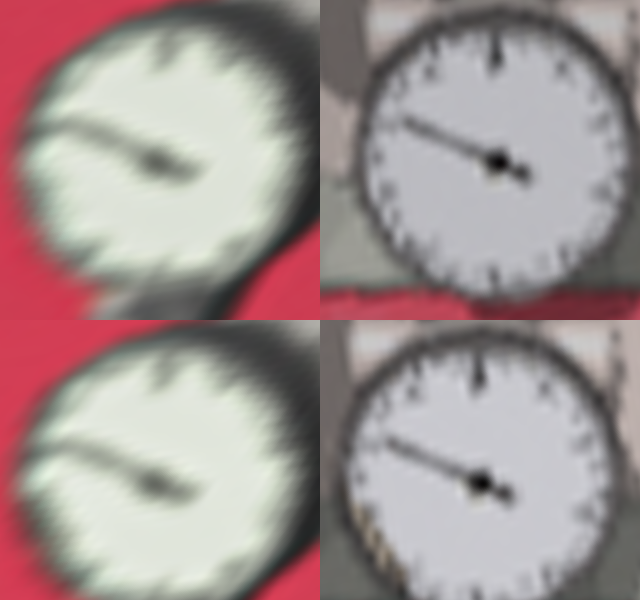

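```bash
python3 -m crank '{"xyz":[[0,0,0],[0,0,0],[0,0,0],[0,0,0],[0,0,0]],"rotation":[[0,0,0],[0,0,0],[0,0,0],[0,0,0],[0,0,0]],"claw":[18,18,18,18,18]}' 35; python3 to.py -52 -0.6
```

```text
clock: 4.6
tool_pos: [0.5694, -0.0402, 0.2042]
tool_rot: [2.795, 0.582, 0.711]
ft_force: [-3.7, -0.1, 2.1]
gripper_width: 0.222
t 4.6 xyz [-0.8, -1.3, 2.0] rot [0.002, -0.002, -0.004] q [-0.12, 0.01, 1.87, -0.05, 0.73, -0.5] F [-3.7, -0.1, 2.1] M [-0.15, 0.66, -0.12] grip 20.8
```

```bash
python3 -m crank '{"xyz":[[0,0,0],[0,0,0],[0,0,0],[0,0,0],[0,0,0]],"rotation":[[0,0,0.14],[0,0,0.28],[0,0,0.42],[0,0,0.5],[0,0,0.5]],"claw":[18,18,18,18,18]}' 35; python3 to.py -52 -0.1;
sed -i "s/def meas(n,im):/CC={'top':np.array([.4927,-.0897,.153]),'side':np.array([.4942,-.0842,.1533])+G@np.array([-.0005,.00125,0])}\ndef meas(n,im):/; s/    C=C0.copy()/    C=CC[n]; e=None/; s/range(3)/range(0)/; s/'ell',np.round(e\[1\],0),//" dial.py
python3 dial.py b
```

```text
clock: 5.1
tool_pos: [0.569, -0.0403, 0.2039]
tool_rot: [2.962, -0.137, 0.789]
ft_force: [-5.6, -1.1, 1.4]
gripper_width: 0.227
t 5.1 xyz [-0.8, -0.9, 2.0] rot [0.001, -0.002, -0.007] q [-0.12, 0.01, 1.88, -0.05, 0.73, 0.01] F [-5.6, -1.1, 1.4] M [-0.25, 1.04, -0.25] grip 21.3
side centre [ 0.494  -0.0829  0.153 ] zero (0.08, 29.1) needle (-0.851, 88.1) 12-22 (-0.812, 95.3)
top centre [ 0.4927 -0.0897  0.153 ] zero (-0.017, 98.0) needle (-0.713, 86.5) 12-22 (-0.708, 94.6)
```

View pics/dial_b.png

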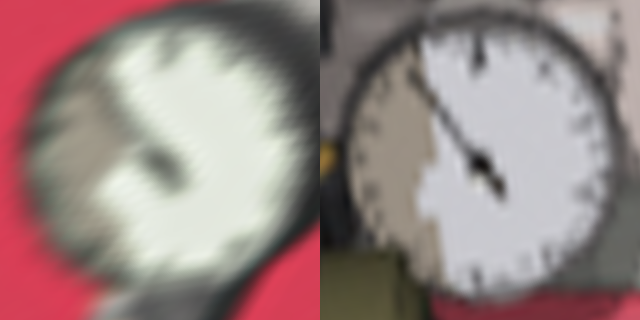

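```bash
python3 -m crank '{"xyz":[[0,0,0],[0,0,0],[0,0,0],[0,0,0],[0,0,0]],"rotation":[[0,0,0.14],[0,0,0.28],[0,0,0.42],[0,0,0.56],[0,0,0.58]],"claw":[18,18,18,18,18]}' 35; python3 to.py -52 0.5;
python3 dial.py c
```

```text
clock: 5.7
tool_pos: [0.5685, -0.0401, 0.2036]
tool_rot: [-2.795, 0.98, -0.785]
ft_force: [-6.9, 1.8, 2.8]
gripper_width: 0.229
t 5.7 xyz [-0.6, -0.6, 2.0] rot [0.001, -0.001, 0.011] q [-0.12, 0.01, 1.88, -0.05, 0.73, 0.59] F [-6.9, 1.8, 2.8] M [0.08, 1.18, 0.09] grip 21.5
side centre [ 0.494  -0.0829  0.153 ] zero (0.058, 85.3) needle (-0.01, 53.0) 12-22 (0.013, 63.7)
top centre [ 0.4927 -0.0897  0.153 ] zero (-0.029, 98.2) needle (-0.126, 57.4) 12-22 (-0.098, 61.9)
```

View pics/dial_c.png

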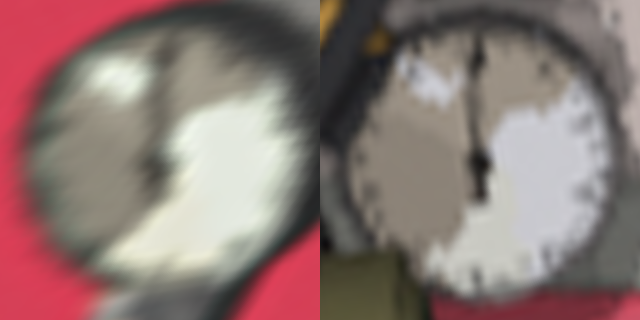

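```bash
sed -i "s/    th=np.radians/    g=255-cv2.morphologyEx(g,cv2.MORPH_BLACKHAT,cv2.getStructuringElement(cv2.MORPH_ELLIPSE,(41,41)))\n    th=np.radians/; s/abs(th-th\[i\])<.2/abs(th-th[i])<.15/" dial.py
cat > cmp.py <<'E'
import sys
from dial import *
for t in sys.argv[1:]:
    print(t)
    for n in('side','top'): meas(n,cv2.imread(f'pics/{n}{t}.png'))
E
python3 cmp.py 1 _b _c
```

```text
1
side centre [ 0.494  -0.0829  0.153 ] zero (0.074, 32.8) needle (-1.144, 53.5) 12-22 (-1.154, 54.8)
top centre [ 0.4927 -0.0897  0.153 ] zero (-0.015, 96.8) needle (-1.199, 66.0) 12-22 (-1.194, 69.0)
_b
side centre [ 0.494  -0.0829  0.153 ] zero (0.075, 33.5) needle (-0.851, 16.9) 12-22 (-0.825, 19.0)
top centre [ 0.4927 -0.0897  0.153 ] zero (-0.015, 98.3) needle (-0.698, 64.3) 12-22 (-0.692, 61.3)
_c
side centre [ 0.494  -0.0829  0.153 ] zero (0.053, 37.3) needle (-0.013, 37.3) 12-22 (0.007, 36.2)
top centre [ 0.4927 -0.0897  0.153 ] zero (-0.022, 74.0) needle (-0.13, 48.5) 12-22 (-0.101, 48.5)
```

```bash
python3 -m crank '{"xyz":[[0,0,0],[0,0,0],[0,0,0]],"rotation":[[0,0,0.06],[0,0,0.07],[0,0,0.07]],"claw":[18,18,18]}' 35; python3 to.py -52 0.55;
python3 -m crank '{"xyz":[[0,0,0],[0,0,0],[0,0,0],[0,0,-15],[0,0,-40]],"rotation":[[0,0,0],[0,0,0],[0,0,0],[0,0,0],[0,0,0]],"claw":[46,46,46,50,50]}'; python3 -m crank '{"xyz":[[0,0,-40],[0,0,-80],[-20,0,-100],[-20,0,-100]],"rotation":[[0,0,0],[0,0,0],[0,0,0],[0,0,0]],"claw":[50,50,50,50]}'
python3 dial.py d
```

```text
clock: 6.1
tool_pos: [0.5684, -0.04, 0.2036]
tool_rot: [-2.748, 1.065, -0.777]
ft_force: [-2.8, -0.2, 1.9]
gripper_width: 0.226
t 6.1 xyz [-0.5, -0.5, 2.0] rot [0.001, -0.001, -0.004] q [-0.12, 0.01, 1.88, -0.05, 0.73, 0.65] F [-2.8, -0.2, 1.9] M [0.01, 0.68, -0.0] grip 21.2
clock: 6.6
tool_pos: [0.5482, -0.0363, 0.2372]
tool_rot: [-2.75, 1.065, -0.773]
ft_force: [0.4, 0.4, 0.1]
gripper_width: 0.528
clock: 7.0
tool_pos: [0.4859, -0.0131, 0.318]
tool_rot: [-2.747, 1.063, -0.779]
ft_force: [-0.5, -0.5, -0.2]
gripper_width: 0.532
side centre [ 0.494  -0.0829  0.153 ] zero (0.061, 46.9) needle (-0.021, 53.3) 12-22 (-0.022, 50.4)
top centre [ 0.4927 -0.0897  0.153 ] zero (-0.014, 99.1) needle (-0.038, 78.1) 12-22 (-0.041, 85.3)
```

View pics/dial_d.png

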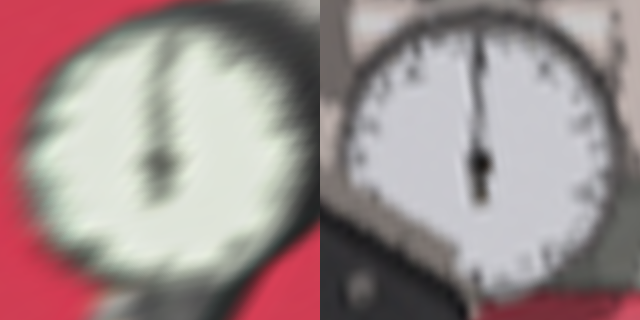

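```bash
python3 to.py -54 0.55
```

```text
t 7.1 xyz [20.3, -0.9, 143.4] rot [0.002, 0.001, -0.003] q [-0.07, -0.26, 1.86, -0.07, 1.03, 0.69] F [-0.5, -0.2, 0.0] M [-0.01, 0.33, -0.03] grip 50.3
```

```bash
python3 -m crank '{"xyz":[[20,-1,30],[20,-1,70],[20,-1,105],[20,-1,130],[20,-1,141]],"rotation":[[0,0,0],[0,0,0],[0,0,0],[0,0,0],[0,0,0]],"claw":[46,46,46,46,46]}' 35; python3 to.py -54 0.55; python3 -m crank '{"xyz":[[0,0,0],[0,0,0],[0,0,0],[0,0,0],[0,0,0]],"rotation":[[0,0,0],[0,0,0],[0,0,0],[0,0,0],[0,0,0]],"claw":[18,18,18,18,18]}' 35;  python3 to.py -54 0.55; python3 dial.py e
```

```text
clock: 7.6
tool_pos: [0.569, -0.0397, 0.1983]
tool_rot: [-2.752, 1.066, -0.767]
ft_force: [0.9, -0.3, 0.0]
gripper_width: 0.493
t 7.6 xyz [1.6, -1.3, -0.9] rot [0.005, 0.005, -0.003] q [-0.11, 0.02, 1.88, -0.05, 0.73, 0.66] F [0.9, -0.3, 0.0] M [0.0, 0.34, -0.01] grip 46.3
clock: 8.1
tool_pos: [0.5699, -0.0405, 0.2002]
tool_rot: [-2.751, 1.065, -0.774]
ft_force: [8.9, -7.6, -2.9]
gripper_width: 0.227
t 8.1 xyz [-0.3, -0.8, 0.2] rot [0.003, 0.001, -0.003] q [-0.12, 0.02, 1.87, -0.06, 0.73, 0.66] F [8.9, -7.6, -2.9] M [-0.93, -0.77, -0.49] grip 21.3
side centre [ 0.494  -0.0829  0.153 ] zero (0.068, 29.6) needle (0.022, 32.1) 12-22 (0.04, 27.9)
top centre [ 0.4927 -0.0897  0.153 ] zero (-0.014, 70.5) needle (-0.035, 56.3) 12-22 (-0.034, 59.3)
```

```bash
python3 -m crank '{"xyz":[[0,0,0],[0,0,0],[0,0,0]],"rotation":[[0,0,0.025],[0,0,0.025],[0,0,0.025]],"claw":[18,18,18]}' 35; python3 to.py -54 0.575; 
python3 -m crank '{"xyz":[[0,0,0],[0,0,0],[0,0,0],[0,0,-15],[0,0,-40]],"rotation":[[0,0,0],[0,0,0],[0,0,0],[0,0,0],[0,0,0]],"claw":[46,46,46,50,50]}'; python3 -m crank '{"xyz":[[0,0,-40],[0,0,-80],[-20,0,-100],[-20,0,-100]],"rotation":[[0,0,0],[0,0,0],[0,0,0],[0,0,0]],"claw":[60,60,60,60]}'
python3 dial.py f; python3 to.py 60 -0.9; python3 - <<'E'
import cv2
a=cv2.imread('pics/dial_f.png')[:,320:];s=cv2.imread('pics/side_f.png')[120:220,220:320]
import numpy as np
cv2.imwrite('pics/v8.png',np.hstack([cv2.resize(a,(400,400)),cv2.resize(s,(400,400),interpolation=2)]))
E
```

```text
clock: 8.5
tool_pos: [0.5699, -0.0405, 0.2003]
tool_rot: [-2.732, 1.097, -0.771]
ft_force: [10.9, -3.1, -10.2]
gripper_width: 0.225
t 8.5 xyz [-0.4, -0.8, 0.3] rot [0.003, 0.0, -0.003] q [-0.12, 0.02, 1.87, -0.06, 0.73, 0.68] F [10.9, -3.1, -10.2] M [-0.16, -0.23, 0.01] grip 21.1
clock: 9.0
tool_pos: [0.5497, -0.0367, 0.2344]
tool_rot: [-2.733, 1.098, -0.768]
ft_force: [0.7, 0.0, 0.9]
gripper_width: 0.53
clock: 9.4
tool_pos: [0.4878, -0.013, 0.3158]
tool_rot: [-2.73, 1.096, -0.775]
ft_force: [0.3, -0.4, -0.3]
gripper_width: 0.637
side centre [ 0.494  -0.0829  0.153 ] zero (0.064, 48.0) needle (-0.001, 46.3) 12-22 (0.008, 45.2)
top centre [ 0.4927 -0.0897  0.153 ] zero (-0.015, 99.8) needle (-0.028, 87.7) 12-22 (-0.031, 86.5)
t 9.5 xyz [20.0, -0.5, 26.5] rot [0.002, 0.003, -1.478] q [-0.06, -0.26, 1.86, -0.07, 1.03, 0.72] F [-0.4, 0.3, -0.3] M [0.01, 0.29, 0.04] grip 59.8
```

View pics/v8.png

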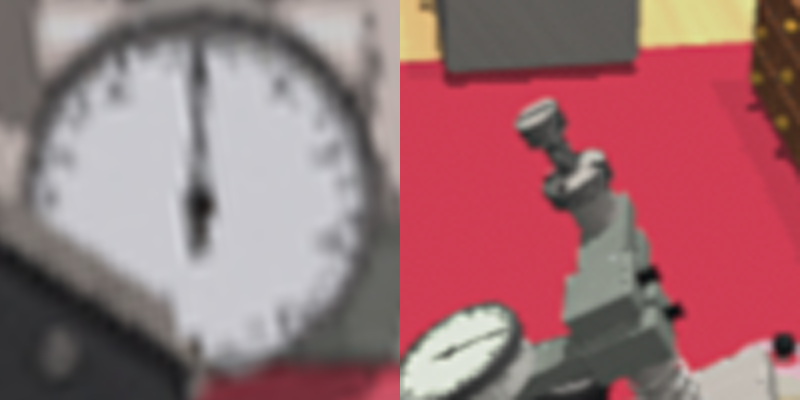

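```bash
python3 -m crank '{"xyz":[[0,0,0],[0,0,0],[10,0,0],[20,0,0],[20,0,0]],"rotation":[[0,0,-0.148],[0,0,-0.296],[0,0,-0.444],[0,0,-0.592],[0,0,-0.74]],"claw":[60,60,60,60,60]}' 25; python3 -m crank '{"xyz":[[0,0,5],[0,0,10],[0,0,15],[0,0,20],[0,0,26]],"rotation":[[0,0,-0.148],[0,0,-0.296],[0,0,-0.444],[0,0,-0.592],[0,0,-0.74]],"claw":[60,60,60,60,60]}'; python3 to.py -85 -0.9 0.6 -0.7
```

```text
clock: 10.0
tool_pos: [0.5019, -0.0281, 0.3209]
tool_rot: [2.95, -0.026, 0.771]
ft_force: [0.3, 0.1, 0.8]
gripper_width: 0.641
clock: 10.5
tool_pos: [0.515, -0.031, 0.297]
tool_rot: [2.618, 0.997, 0.63]
ft_force: [0.5, 0.1, 0.3]
gripper_width: 0.64
t 10.5 xyz [2.0, 0.3, 143.0] rot [-0.003, 0.006, 0.014] q [-0.11, -0.18, 1.83, -0.05, 0.98, -0.82] F [0.5, 0.1, 0.3] M [0.03, 0.26, 0.01] grip 60.2
```

```bash
python3 -m crank '{"xyz":[[2,0,30],[2,0,60],[2,0,90],[2,0,110],[2,0,118]],"rotation":[[0,0.005,0.014],[0,0.005,0.014],[0,0.005,0.014],[0,0.005,0.014],[0,0.005,0.014]],"claw":[52,52,52,52,52]}'; python3 to.py -85 -0.9 0.6 -0.7
```

```text
clock: 11.0
tool_pos: [0.5736, -0.0412, 0.1918]
tool_rot: [2.63, 0.982, 0.635]
ft_force: [0.3, 0.3, -0.2]
gripper_width: 0.552
t 11.0 xyz [1.3, 1.4, 22.1] rot [-0.006, 0.004, -0.001] q [-0.12, 0.04, 1.87, -0.05, 0.71, -0.8] F [0.3, 0.3, -0.2] M [-0.0, 0.28, -0.02] grip 51.8
```

```bash
python3 -m crank '{"xyz":[[0,0,7],[0,0,15],[0,0,22],[0,0,22]],"rotation":[[0,0,0],[0,0,0],[0,0,0],[0,0,0]],"claw":[52,52,52,52]}'; python3 to.py -85 -0.9 0.6 -0.7; python3 tips.py | grep side | tail -14
```

```text
clock: 11.4
tool_pos: [0.5843, -0.0432, 0.1721]
tool_rot: [2.63, 0.982, 0.634]
ft_force: [0.0, 0.4, 0.3]
gripper_width: 0.556
t 11.4 xyz [1.5, 1.5, -0.4] rot [-0.006, 0.005, -0.001] q [-0.12, 0.09, 1.87, -0.05, 0.67, -0.8] F [0.0, 0.4, 0.3] M [0.05, 0.21, 0.02] grip 52.2
side -160 442 [ -87.  -34. -160.] [  87.   36. -150.]
side -150 577 [ -81.  -32. -150.] [  81.   35. -140.]
side -140 255 [ -81.  -34. -140.] [  80.   37. -130.]
side -130 89 [ -48.   -9. -130.] [  42.   14. -120.]
side -120 103 [ -39.  -10. -120.] [  39.   11. -110.]
side -110 105 [ -39.  -10. -110.] [  39.   11. -100.]
side -100 151 [ -39.   -8. -100.] [ 39.  12. -90.]
side -90 160 [-38.  -9. -90.] [ 39.  14. -80.]
side -80 125 [-38.  -8. -80.] [ 39.  12. -70.]
side -70 127 [-38.  -9. -70.] [ 39.  11. -60.]
side -60 227 [-38. -16. -60.] [ 39.  20. -50.]
side -50 125 [-38.  -7. -50.] [ 39.  20. -40.]
side -40 67 [-30.  -2. -40.] [ 30.  14. -30.]
side -30 81 [-50.  -0. -30.] [ 22.  50. -22.]
```

```bash
python3 -m crank '{"xyz":[[1,1,0],[1,1,0],[1,1,0],[1,1,0],[1,1,0]],"rotation":[[0,0,0],[0,0,0],[0,0,0],[0,0,0],[0,0,0]],"claw":[30,30,30,30,30]}' 25; python3 to.py -85 -0.9 0.6 -0.7; python3 -m crank '{"xyz":[[0,0,0],[0,0,0],[0,0,0],[0,0,0],[0,0,0]],"rotation":[[0,0,0.14],[0,0,0.28],[0,0,0.42],[0,0,0.5],[0,0,0.5]],"claw":[30,30,30,30,30]}' 25; python3 to.py -85 -0.4 0.6 -0.7
```

```text
clock: 12.0
tool_pos: [0.586, -0.043, 0.1743]
tool_rot: [2.628, 0.981, 0.638]
ft_force: [3.7, 4.8, 0.9]
gripper_width: 0.354
t 12.0 xyz [-0.5, -0.1, 0.7] rot [-0.005, 0.003, -0.001] q [-0.12, 0.09, 1.87, -0.05, 0.67, -0.8] F [3.7, 4.8, 0.9] M [0.74, -0.46, 0.47] grip 33.3
clock: 12.5
tool_pos: [0.5857, -0.0431, 0.1742]
tool_rot: [2.887, 0.309, 0.736]
ft_force: [-1.2, -0.4, 1.1]
gripper_width: 0.353
t 12.5 xyz [-0.1, 0.1, 0.7] rot [-0.003, 0.005, -0.002] q [-0.12, 0.09, 1.87, -0.05, 0.67, -0.3] F [-1.2, -0.4, 1.1] M [-0.03, 0.41, -0.09] grip 33.2
```

```bash
sed -i "s/,'grip'/,'Mz',round(float(np.array(st['moment'])@-G[:,2]),2),'grip'/" to.py
python3 -m crank '{"xyz":[[0,0,0],[0,0,0],[0,0,0]],"rotation":[[0,0,0.12],[0,0,0.24],[0,0,0.3]],"claw":[30,30,30]}'; python3 to.py -85 -0.1 0.6 -0.7;  python3 -m crank '{"xyz":[[0,0,0],[0,0,0]],"rotation":[[0,0,0.1],[0,0,0.1]],"claw":[30,30]}'|tail -2; python3 to.py -85 0 0.6 -0.7
```

```text
clock: 12.8
tool_pos: [0.5855, -0.0432, 0.174]
tool_rot: [2.967, -0.131, 0.778]
ft_force: [-1.4, 0.8, 0.9]
gripper_width: 0.353
t 12.8 xyz [0.2, 0.1, 0.7] rot [-0.001, 0.007, -0.003] q [-0.12, 0.09, 1.87, -0.05, 0.67, 0.0] F [-1.4, 0.8, 0.9] M [0.11, 0.46, 0.04] Mz -0.02 grip 33.2
ft_force: [-0.4, 0.5, 1.3]
gripper_width: 0.355
t 13.0 xyz [0.3, 0.0, 0.7] rot [-0.0, 0.007, -0.002] q [-0.12, 0.09, 1.87, -0.05, 0.67, 0.1] F [-0.4, 0.5, 1.3] M [0.18, 0.2, 0.04] Mz 0.04 grip 33.3
```

```bash
python3 -m crank '{"xyz":[[0,0,0],[0,0,0]],"rotation":[[0,0,0.1],[0,0,0.1]],"claw":[30,30]}' 25|tail -2; python3 to.py -85 0.1 0.6 -0.7; python3 -m crank '{"xyz":[[0,0,0],[0,0,0]],"rotation":[[0,0,0.1],[0,0,0.1]],"claw":[30,30]}'|tail -2; python3 to.py -85 0.2 0.6 -0.7; python3 dial.py g
```

```text
ft_force: [-1.3, 1.1, 0.1]
gripper_width: 0.356
t 13.2 xyz [0.4, 0.0, 0.7] rot [0.0, 0.007, -0.0] q [-0.12, 0.09, 1.87, -0.05, 0.67, 0.2] F [-1.3, 1.1, 0.1] M [0.15, 0.22, 0.09] Mz -0.03 grip 33.4
ft_force: [0.2, 1.4, 1.0]
gripper_width: 0.351
t 13.4 xyz [0.5, -0.1, 0.7] rot [0.001, 0.007, 0.003] q [-0.12, 0.09, 1.87, -0.05, 0.67, 0.29] F [0.2, 1.4, 1.0] M [0.22, 0.31, 0.11] Mz -0.01 grip 33.0
side centre [ 0.494  -0.0829  0.153 ] zero (0.066, 47.9) needle (0.005, 41.5) 12-22 (0.014, 39.0)
top centre [ 0.4927 -0.0897  0.153 ] zero (-0.014, 98.6) needle (-0.028, 87.7) 12-22 (-0.031, 86.6)
```

```bash
python3 -m crank '{"xyz":[[0,0,0],[0,0,0]],"rotation":[[0,0,0.08],[0,0,0.08]],"claw":[30,30]}' 25|tail -2; python3 to.py -85 0.28 0.6 -0.7; python3 -m crank '{"xyz":[[0,0,0],[0,0,0]],"rotation":[[0,0,0.08],[0,0,0.08]],"claw":[30,30]}'|tail -2; python3 to.py -85 0.36 0.6 -0.7
```

```text
ft_force: [-2.2, 1.9, 1.1]
gripper_width: 0.352
t 13.7 xyz [0.5, -0.1, 0.7] rot [0.002, 0.007, 0.008] q [-0.12, 0.09, 1.87, -0.05, 0.67, 0.37] F [-2.2, 1.9, 1.1] M [0.23, 0.35, 0.11] Mz -0.02 grip 33.1
ft_force: [-1.5, 2.4, 0.7]
gripper_width: 0.35
t 13.9 xyz [0.6, -0.1, 0.7] rot [0.002, 0.007, 0.011] q [-0.12, 0.09, 1.87, -0.05, 0.67, 0.45] F [-1.5, 2.4, 0.7] M [0.28, 0.34, 0.13] Mz -0.01 grip 32.9
```

```bash
python3 -m crank '{"xyz":[[0,0,0],[0,0,0]],"rotation":[[0,0,0.06],[0,0,0.06]],"claw":[30,30]}' 25|tail -2; python3 to.py -85 0.42 0.6 -0.7; python3 -m crank '{"xyz":[[0,0,0],[0,0,0]],"rotation":[[0,0,0.08],[0,0,0.08]],"claw":[30,30]}'|tail -2; python3 to.py -85 0.5 0.6 -0.7;  python3 - <<'E'
from h import *
im,d=env.grab_frame('side'); s=im[120:200,225:305,::-1]
im,d=env.grab_frame('top'); t=im[140:220,210:290,::-1]
cv2.imwrite('pics/v9.png',cv2.resize(np.hstack([cv2.imread('pics/side_f.png')[140:180,240:280],s[20:60,15:55]]),(800,400),interpolation=2))
E
```

```text
ft_force: [-0.7, 2.2, 0.7]
gripper_width: 0.351
t 14.1 xyz [0.6, -0.2, 0.7] rot [0.003, 0.007, 0.015] q [-0.12, 0.09, 1.87, -0.05, 0.67, 0.5] F [-0.7, 2.2, 0.7] M [0.1, 0.43, 0.27] Mz -0.22 grip 33.0
ft_force: [-1.4, 1.2, 1.8]
gripper_width: 0.352
t 14.3 xyz [0.7, -0.3, 0.7] rot [0.003, 0.007, 0.017] q [-0.12, 0.09, 1.87, -0.05, 0.67, 0.58] F [-1.4, 1.2, 1.8] M [0.13, 0.5, 0.27] Mz -0.21 grip 33.1
```

View pics/v9.png

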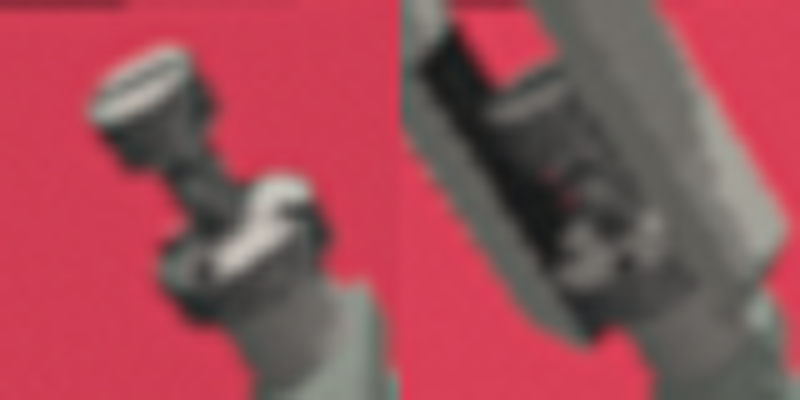

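```bash
python3 -m crank '{"xyz":[[0,0,0],[0,0,0],[0,0,0],[0,0,0]],"rotation":[[0,0,0],[0,0,0.04],[0,0,0.06],[0,0,0.06]],"claw":[30,30,30,30]}' 40|tail -2; python3 to.py -85 0.56 0.6 -0.7; python3 -m crank '{"xyz":[[0,0,0],[0,0,0],[0,0,0],[0,0,-15],[0,0,-45]],"rotation":[[0,0,0],[0,0,0],[0,0,0],[0,0,0],[0,0,0]],"claw":[54,54,54,54,54]}';python3 -m crank '{"xyz":[[0,0,-45],[0,0,-90],[-20,0,-130],[-40,0,-150],[-40,0,-150]],"rotation":[[0,0,0],[0,0,0],[0,0,0],[0,0,0],[0,0,0]],"claw":[60,60,60,60,60]}'; python3 dial.py h;  python3 - <<'E'
import cv2,numpy as np
a=cv2.imread('pics/dial_h.png')[:,320:];s=cv2.imread('pics/side_h.png')[140:180,240:280]
cv2.imwrite('pics/v10.png',np.hstack([cv2.resize(a,(400,400)),cv2.resize(s,(400,400),interpolation=2)]))
E
```

```text
ft_force: [-5.4, -1.2, 1.7]
gripper_width: 0.351
t 14.8 xyz [0.7, -0.8, 0.7] rot [0.005, 0.007, 0.021] q [-0.12, 0.09, 1.87, -0.05, 0.67, 0.64] F [-5.4, -1.2, 1.7] M [-0.59, 0.93, 0.36] Mz -0.69 grip 33.0
clock: 15.3
tool_pos: [0.5622, -0.0393, 0.2112]
tool_rot: [-2.765, 1.047, -0.761]
ft_force: [-1.4, 0.0, 0.3]
gripper_width: 0.573
clock: 15.8
tool_pos: [0.4634, 0.0011, 0.3279]
tool_rot: [-2.762, 1.044, -0.767]
ft_force: [0.4, -0.9, -0.3]
gripper_width: 0.642
side centre [ 0.494  -0.0829  0.153 ] zero (0.066, 48.4) needle (-0.0, 45.6) 12-22 (0.009, 44.4)
top centre [ 0.4927 -0.0897  0.153 ] zero (-0.014, 97.2) needle (-0.028, 88.0) 12-22 (-0.031, 86.9)
```

View pics/v10.png

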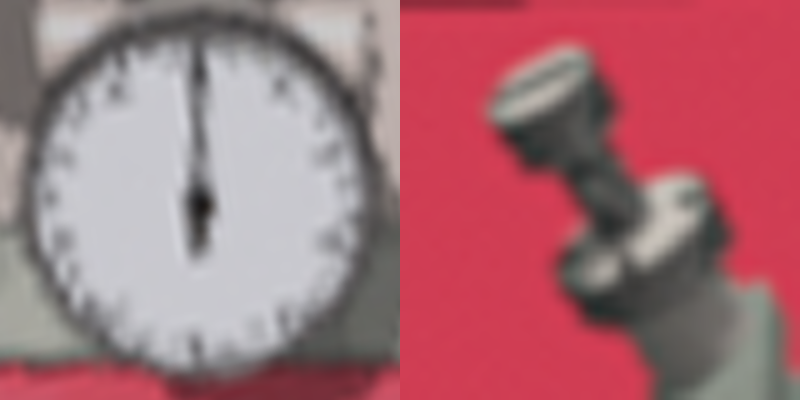

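The picture shows the needle on the long zero mark (both at about x = 197 in the crop). The nut's slots have turned, the head has not moved, and the gripper is clear.

```bash
python3 -c "
from station import env
print(env.job_done())"
```

```text
the job is handed in; nothing more can be done
None
```

The comparator is zeroed and locked, and I handed the job in at about 16 s on the robot's clock with the gripper clear of everything.

- **Screw:** I turned it about 1.18 rad clockwise in two grips, the second a 0.025 rad trim. The needle then stood on the long zero mark.
- **Nut:** I turned it clockwise until it stopped, at about 1.25 to 1.3 rad. There the torque rose from about 0 to 0.2 N m and the fingers slipped. I nipped it up further with a 40 N grip, to about 0.7 N m.
- **Needle:** The top camera puts it about 0.015 rad short of the zero mark, roughly a tenth of a division. That reading was the same before, during and after the nut was turned.
- **Forces:** The wrist forces I read stayed under about 16 N. I did not touch the other things on the bench, but I did not check each of them afterwards.

**Two checks disagreed:**
- The finger ends seen by both cameras lie about 34 mm behind the reported TCP along the tool axis. I allowed for this in both grasps, and both came out right.
- The side camera put the needle about 0.06 rad short of zero. I put that down to its oblique, blurred view of a needle standing above the dial, and relied on the top camera, which looks along the needle's plane.

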